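Take a round roll from the bread case with tongs and hold it up

ROBOT

A 7-joint arm with a two-finger parallel gripper is mounted at the origin on a cart in front of the work surface, level with it; the furniture and walls round the work are solid. World frame = base frame: x ahead of the robot, y to its left, z up, the work surface at z = 0. Lengths are in m, angles in rad, forces in N, time in s.
With the tool pointing down it reaches from about 0.4 to 0.85 m from the base axis. Payload 4.5 kg.
Tool frame: the origin (TCP) lies midway between the tips of the shut fingers; the grasp point (between the pads) lies 19 mm behind it; z points along the fingers, y is the direction in which the jaws open and shut (so a half turn about z gives the same grasp; the last joint's range is limited). The gripper opens to 88 mm and grips with 3 to 60 N. Pads are 18 mm wide; open, the fingers measure 123 mm over their backs; the gripper's body (75 mm by 187 mm) begins 45 mm behind the grasp point.
Start: joints at [-1.19, 0.689, -0.195, 1.565, 0.157, 0.902, -0.215], TCP at [0.212, 0.588, 0.202] pointing down, gripper open.
Joint ranges: [-3.01, 3.01], [-0.46, 2.08], [-1.47, 1.51], [0.13, 2.56], [-1, 4.14], [0.04, 2.09], [-2.66, 2.66]. Speed limits (rad/s): [2.57, 2.57, 3.14, 3.14, 3.14, 3.14, 3.14].

INTERFACE

Orientations are given as a unit quaternion [x, y, z, w].
In Python, from plant import r gives the robot as it stands. The module is installed in compiled form; this text tells all that it offers.
- The arm moves only by the shell command python3 -m jog 'ROWS' [FORCE]. ROWS is JSON, a list of rows, each an object with "translation": the shift along the tool's x, y, z in units of 40 mm (1.0 is 40 mm), a list of three; "twist": the turn about the tool's z in units of 6 degrees (1.0 is 6 degrees); "claw": the opening in per cent of the stroke, from 0 (shut) to 100 (fully open). A call has 1 to 20 rows; each row shifts and turns the commanded pose from where the row before left it, along the tool's axes as they then stand; what a row does not reach is not made up. A row lasts 1/12 s, in which the tool goes at most 41.7 mm and 7.16 degrees, less where a joint would pass 70% of its speed; a pose out of reach is approached as far as the arm can. A call is refused whole if a number of a shift passes 1 or a number of a turn 1, either way. A call with a gripper value outside its range is refused whole. The fingers move at their own pace and stop on an object; FORCE is the grip in N (left out, the last holds). Time passes only in rows, so rows that do not move let the fingers close. It gives the time, the measured TCP pose, the force and the opening at its end, in the units of the state.
- r.get_state(): the state, without advancing time (a new reading comes with each control period).
- r.snapshot(name): name is "scene" or "top"; returns a dict with "img" (480x640x3 uint8, red, green, blue), "fx", "fy", "cx", "cy" (pixels), "origin" and "rotation" of the camera in the world. Camera axes: x right, y up, looking along -z (the intrinsics and any distortion apply to the point x, -y, -z); pixel columns grow to the right and rows downward; lengths in m; the calibration is good to about 2 mm. A picture is of the moment at which its call begins. There is no depth.
- r.finish_job(): hands the job in, once; it reports no verdict.
Trained networks look in the newest picture that a camera, given by its name, has taken for a name from the list of things; names that differ only in an ending like _2 or _b are one class to them, and where a whole thing is asked for, a point or a joint stands for the part that bears it (a point fixed in the world has none). Each returns a list of dicts, best first, with "confidence" (0 to 1); they miss things now and then, are a little off and sometimes report something else, mostly with a low value. They report only what shows in the picture. A call takes as long as a camera call.
- r.spot_in(label, camera): "rect" ([left, top, right, bottom] in pixels, round what is visible of it).
- r.spot_point(label, camera): "location" ([row, column] in pixels: a listed point, or the origin of a listed thing).
The state is a dict: "clock": time; "q": joint angles; "qd": joint speeds; "joint_torque": joint torques, N m; "tool_pos": TCP position; "eef_rot": TCP orientation; "contact_force": force on the tool from outside, world axes, zero at the start; "moment": the same for the moment, N m; "opening": opening from 0.0 (shut) to 1.0 (fully open).
Only numpy, scipy, OpenCV 4.12 (cv2) and the standard library are available. Lean on these libraries where they do the work, as an engineer would, in place of code of your own. Each camera call takes 0.05 s, during which the arm holds its last target. There are 200 camera calls.

TASK

Slide the clear left-hand cover of the bread case fully open to the right, then pick up the kitchen tongs from the worktop, close them on the small round roll that was under that cover and lift it at least 15 cm above the worktop. Take the roll with the tongs only, never with the gripper itself, and leave the other rolls and everything around where they are. Finish while still holding the roll up in the tongs, with the cover left open.

Things in the scene. Friction and masses are not known exactly. Their poses are not given: they have to be found in the camera images.
- case: fixed bread case: oak base board 150 (x) x 390 (y) x 16 mm, oak end boards 12 mm thick, 120 mm high. Origin: centre of its underside; x to the back, y to its left. A fixed clear cover (102 mm high) stands over the right half, y < -5 mm; a sliding one over the left half. Rails run along y at x = 60 to 73 and -60 to -73 mm, tops at z = 22 mm
- bay (a point): middle of the base board's part that lies free when the cover is fully open, on its top face (case x = 0, y = 98, z = 16 mm). That free part runs from case y = 14 to 183 mm and is then open above, in front and behind, over the rails
- cover (a joint): the sliding clear cover (top, front and back, no ends; 180 mm long, its top at z = 112 mm): 0 m closed over the left half, 0.165 m fully open at its stop (slid to the case's -y, over the fixed cover). Starts 0 to 30 mm open; about 1.5 N friction, stays where it is left
- cover_grip (a point): on the top face of the cover's wooden pull, 118 mm above the worktop, over the middle of its grip. The pull is an upright block on the cover's front, 14 mm thick along the case's y, 42 mm high, standing out 46 mm (this point 29 mm before the cover's face). Moves with the cover
- roll: small round bread roll under the sliding cover, 52 mm in diameter, 42 mm high, about 45 g; origin at the centre of its underside, which stands on the base board 16 mm above the worktop; z up. Its sides are upright from 14 to 24 mm above its underside
- roll_center (a point): inside the roll on its axis, 20 mm above its underside
- tongs: steel kitchen tongs with black handle grips, 280 mm long, 160 g, lying on edge so that they open in the horizontal plane; blades 24 mm high. Origin: underside, midway between the grips; x to the jaws, z up. Pivot pin at x = -105 mm, with a spring that holds them open; grips from x = -43 to 43 mm, 63 mm wide overall at the origin when open. The frame is fixed to the left blade
- tongs_arm (a joint): closing angle of the tongs, rad: 0 open, 0.36 shut. Squeezed evenly at the origin: 63 mm over the grips = 0, jaw gap 91 mm, spring 3 N; 54 mm = 0.09, gap 70 mm, 5 N (enough to carry the tongs in part-closed fingers); 45 mm = 0.17, gap 52 mm, 7 N, grips and jaws parallel
- tongs_jaw (a point): midway between the open jaws, 125 mm from the tongs' origin along x, 12 mm above the blades' underside. Flat jaw faces, 24 mm high, run from x = 100 to 147 mm; open, the jaws are 105 mm wide overall. Fixed to the left blade: when the roll is gripped the true middle is 20 mm to its left
- timer: round wind-up kitchen timer, 67 mm across, 54 mm tall; bystander in front of the case
- pepper_mill: turned wooden pepper mill, 58 mm across, 170 mm tall; bystander
- spice_jar: spice jar, 46 mm across, 105 mm tall; bystander
- spread_jar: jar of spread with a dark lid, 75 mm across, 112 mm tall, stands to the right of the case, behind the tongs; bystander
- scoop: steel scoop lying flat right of the tongs, 218 x 63 x 49 mm; bystander
- pudding_tin: low food tin, 76 mm across, 58 mm tall; bystander
- finger_roll_0: oblong bread roll, 88 x 40 x 40 mm, under the fixed right cover of the case; stays there
- finger_roll_1: a second oblong bread roll like the other, under the fixed right cover; stays there

How it is judged:
By the outcome, as a careful person would: the job done as asked, in the order asked, and still so for the second after the job is handed in, while the arm keeps its last pose, push and grip.
It also fails if it takes over 54 s, if anything falls off the work surface, if the arm or the gripper's body presses on something with over 40 N, if the wrist force passes 120 N, or if a joint passes its speed limit or range.

## Working session

There is one attempt and no reset: what is moved stays moved. The work goes in short steps, Python scripts to look and compute and a shell command to move; the robot and the scene stay as the last step left them, time stands still between calls to the robot, and variables do not carry over. Pictures are saved under pics/ and viewed, about 8 in all and at most 12, crops included, and the job is handed in when it is done.

```bash
mkdir -p pics; cat > h.py <<'E'
import numpy as np, cv2
from plant import r
from scipy.spatial.transform import Rotation as R
np.set_printoptions(precision=4,suppress=True)
def ray(s,rc):
    d=np.array([(rc[1]-s['cx'])/s['fx'],-(rc[0]-s['cy'])/s['fy'],-1.])
    return np.array(s['origin']),np.array(s['rotation'])@d
def at(s,rc,z):
    o,d=ray(s,rc); return o+d*(z-o[2])/d[2]
def proj(s,p):
    c=np.array(s['rotation']).T@(np.array(p)-s['origin']); c=c/-c[2]
    return s['cy']-s['fy']*c[1], s['cx']+s['fx']*c[0]
def save(s,n,crop=None,k=1):
    im=s['img'][:,:,::-1]
    if crop: a,b,c,d=crop; im=im[b:d,a:c]
    cv2.imwrite('pics/'+n,cv2.resize(im,None,fx=k,fy=k))
E
python3 - <<'E'
from h import *
S={c:r.snapshot(c) for c in('scene','top')}
for c in S:
    save(S[c],c+'1.png'); s=S[c]; print(c,{k:s[k] for k in s if k!='img'})
Z=dict(case=0,bay=.016,cover_grip=.118,roll=.016,roll_center=.036,tongs=0,tongs_jaw=.012,timer=0,pepper_mill=0,spice_jar=0,spread_jar=0,scoop=0,pudding_tin=0,finger_roll_0=.016)
for l,z in Z.items():
    for c in S:
        for d in r.spot_point(l,c)[:2]: print(l,c,round(d['confidence'],2),np.round(d['location']),at(S[c],d['location'],z))
st=r.get_state();print(st)
E
```

```text
scene {'fx': 590.5328202872179, 'fy': 590.5328202872179, 'cx': 306.22334873546976, 'cy': 229.0185288255276, 'origin': array([0.2582, 0.9637, 1.5945]), 'rotation': array([-0.0346,  0.264 ,  0.9524, -0.1482])}
top {'fx': 513.7669132392223, 'fy': 513.7669132392223, 'cx': 324.6695230977283, 'cy': 234.3952950644062, 'origin': array([0.0227, 0.3533, 1.606 ]), 'rotation': array([-0.0936,  0.1457,  0.8409, -0.5127])}Traceback (most recent call last):
  File "<stdin>", line 8, in <module>
  File "h.py", line 9, in at
    o,d=ray(s,rc); return o+d*(z-o[2])/d[2]
        ~~~^^^^^^
  File "h.py", line 7, in ray
    return np.array(s['origin']),np.array(s['rotation'])@d
                                 ~~~~~~~~~~~~~~~~~~~~~~~^~
ValueError: matmul: Input operand 1 has a mismatch in its core dimension 0, with gufunc signature (n?,k),(k,m?)->(n?,m?) (size 3 is different from 4)
```

```bash
sed -i "s/np.array(s\['rotation'\])/R.from_quat(s['rotation']).as_matrix()/" h.py
python3 - <<'E'
from h import *
S={c:r.snapshot(c) for c in('scene','top')}
for c in S: save(S[c],c+'1.png')
Z=dict(case=0,bay=.016,cover_grip=.118,roll=.016,roll_center=.036,tongs=0,tongs_jaw=.012,timer=0,pepper_mill=0,spice_jar=0,spread_jar=0,scoop=0,pudding_tin=0,finger_roll_0=.016)
for l,z in Z.items():
    for c in S:
        for d in r.spot_point(l,c)[:2]: print(l,c,round(d['confidence'],2),np.round(d['location']),at(S[c],d['location'],z))
st=r.get_state();print(st)
print(R.from_quat(st['eef_rot']).as_matrix())
E
```

```text
case scene 0.71 [257. 278.] [0.5768 0.1698 0.    ]
case top 0.73 [240. 301.] [0.5642 0.1789 0.    ]
bay scene 0.93 [286. 266.] [0.5786 0.2796 0.016 ]
bay scene 0.43 [161. 351.] [ 0.4613 -0.2402  0.016 ]
cover_grip scene 0.72 [415. 266.] [0.4396 0.6519 0.118 ]
cover_grip scene 0.55 [278. 302.] [0.4696 0.2691 0.118 ]
cover_grip top 0.78 [263. 281.] [0.4873 0.2754 0.118 ]
roll_center top 0.22 [331. 186.] [0.4521 0.6235 0.036 ]
tongs scene 0.67 [164. 353.] [ 0.4534 -0.2441  0.    ]
tongs top 0.95 [209. 426.] [ 0.4705 -0.2488  0.    ]
tongs_jaw scene 0.89 [145. 319.] [ 0.5825 -0.279   0.012 ]
tongs_jaw top 0.75 [176. 418.] [ 0.5841 -0.2815  0.012 ]
timer scene 0.66 [232. 351.] [0.3875 0.0157 0.    ]
timer top 0.89 [262. 368.] [0.3963 0.0164 0.    ]
pepper_mill scene 0.75 [359. 309.] [0.3925 0.447  0.    ]
pepper_mill scene 0.41 [279. 301.] [0.4884 0.2204 0.    ]
pepper_mill top 0.63 [326. 247.] [0.3869 0.4533 0.    ]
spice_jar scene 0.75 [378. 283.] [0.4426 0.5201 0.    ]
spice_jar top 0.82 [323. 212.] [0.4455 0.5486 0.    ]
spread_jar scene 0.81 [145. 286.] [ 0.6937 -0.2516  0.    ]
spre
[... 271 characters left out ...]
]
pudding_tin top 0.87 [332. 186.] [0.4582 0.6298 0.    ]
finger_roll_0 scene 0.72 [234. 353.] [0.3799 0.0296 0.016 ]
{'clock': 1.65, 'q': array([-1.1902,  0.6891, -0.1946,  1.5653,  0.1573,  0.9025, -0.2151]), 'qd': array([ 0.0004,  0.0001, -0.0005, -0.0002, -0.0005,  0.0009, -0.0009]), 'joint_torque': array([ -0.0005, -52.7482,  -1.2676, -15.374 ,  -0.052 ,  -0.0007,
         0.    ]), 'tool_pos': array([0.2124, 0.5878, 0.2018]), 'eef_rot': array([ 0.1725,  0.985 ,  0.    , -0.    ]), 'contact_force': array([0.473 , 0.0504, 0.3939]), 'moment': array([-0.0234,  0.0142,  0.0131]), 'opening': 0.9986435151238067}
[[-0.9405  0.3398 -0.    ]
 [ 0.3398  0.9405  0.0001]
 [ 0.      0.0001 -1.    ]]
```

View pics/scene1.png

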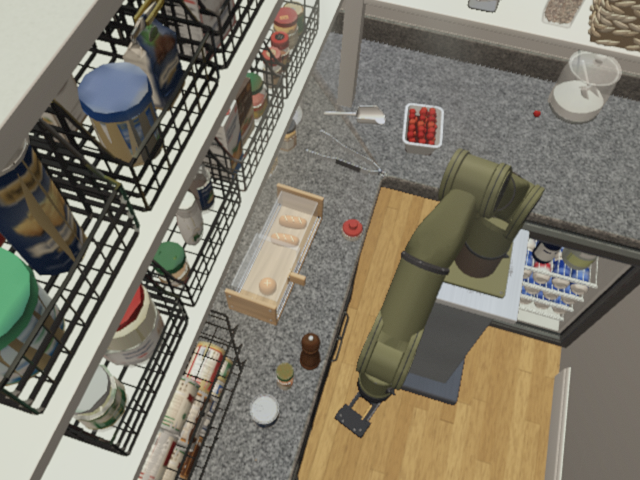

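View pics/top1.png

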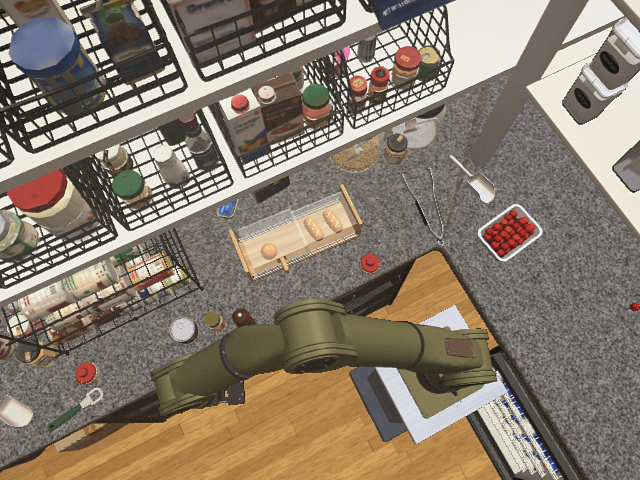

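```bash
python3 - <<'E'
from h import *
a=cv2.imread('pics/top1.png')[155:285,220:480]; b=cv2.imread('pics/scene1.png')[130:330,215:415]
cv2.imwrite('pics/c1.png',cv2.resize(a,None,fx=3,fy=3,interpolation=cv2.INTER_CUBIC))
cv2.imwrite('pics/c2.png',cv2.resize(b,None,fx=3,fy=3,interpolation=cv2.INTER_CUBIC))
E
```

```text
(no output)
```

View pics/c1.png

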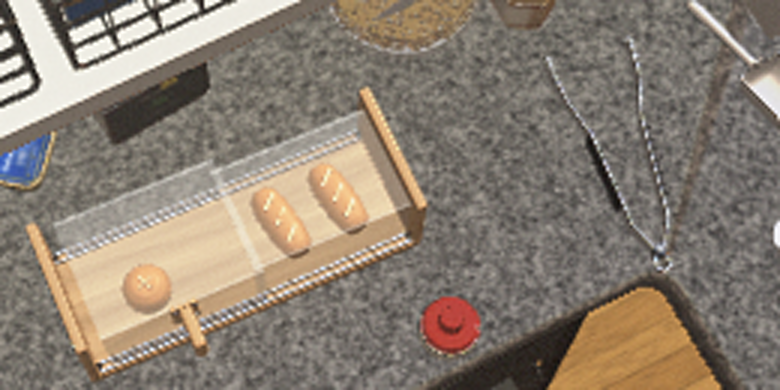

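View pics/c2.png

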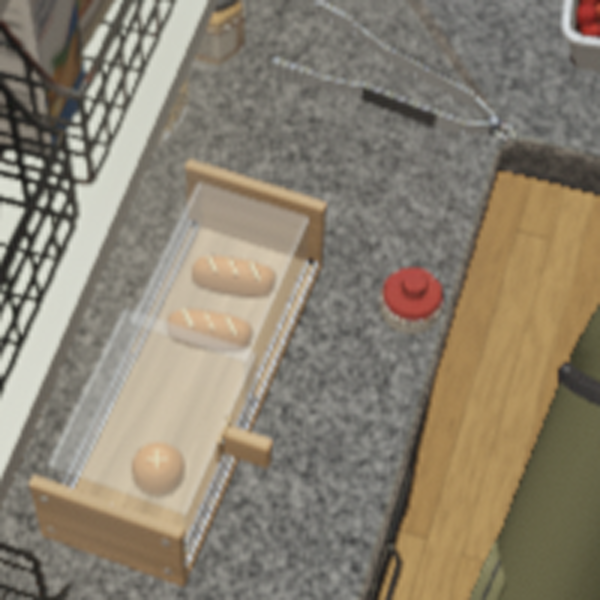

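```bash
cat > fit.py <<'E'
from h import *
from scipy.optimize import least_squares
S={c:r.snapshot(c) for c in('scene','top')}
T=lambda x,y:(155+y/3,220+x/3)
C=lambda x,y:(130+y/3,215+x/3)
def W(p,q): c,s=np.cos(p[2]),np.sin(p[2]); return np.array([p[0]+c*q[0]-s*q[1],p[1]+s*q[0]+c*q[1],q[2]])
def fit(obs,p0,n):
    f=lambda p:np.concatenate([np.subtract(proj(S[c],W(p,q)),rc) for c,q,rc in obs])
    s=least_squares(f,p0,loss='soft_l1'); print(n,s.x,np.degrees(s.x[2])); print(f(s.x).reshape(-1,2).round(1).tolist()); return s.x
case=[('top',(.075,.195,.12),T(30,228)),('top',(-.075,.195,.12),T(85,352)),('top',(.075,-.195,.12),T(368,88)),('top',(-.075,-.195,.12),T(424,207)),
('scene',(.075,.195,.12),C(32,481)),('scene',(-.075,.195,.12),C(187,533)),('scene',(-.075,.195,0),C(185,583)),('scene',(.075,-.195,.12),C(190,162)),('scene',(-.075,-.195,.12),C(325,202))]
P=fit(case,[.57,.175,-.3],'case')
cr=np.cos(P[2]),np.sin(P[2])
for c,rc in(('top',T(190,312)),('top',(263,281)),('scene',(278,302))):
    w=at(S[c],rc,.118)[:2]-P[:2]; print('grip in case',c,cr[0]*w[0]+cr[1]*w[1],-cr[1]*w[0]+cr[0]*w[1])
for c,rc in(('top',T(148,287)),('scene',C(158,469))):
    w=at(S[c],rc,.038); print('roll',c,w)
for c,rc in(('top',T(452,324)),('scene',C(413,292))): print('timer',c,at(S[c],rc,.03))
b=lambda c,n:(c,n)
tg=[('top',(-.043,.03,.024),T(622,208)),('top',(.043,.03,.024),T(588,133)),('scene',(-.043,.03,.024),C(435,118)),('scene',(.043,.03,.024),C(363,92)),
('top',(.147,.048,.024),T(548,58)),('top',(.147,-.048,.024),T(630,40)),('scene',(.147,.048,.024),C(276,60)),
('top',(0,0,0),(209,426)),('scene',(0,0,0),(164,353)),('top',(.125,0,.012),(176,418)),('scene',(.125,0,.012),(145,319))]
fit(tg,[.465,-.247,-.27],'tongs')
E
python3 fit.py
```

```text
case [ 0.5713  0.1826 -0.0496] -2.8414078507555565
[[-0.9, -0.9], [0.4, -1.5], [-1.7, 0.8], [-1.5, 2.6], [0.8, -0.0], [1.5, -0.7], [1.4, 1.3], [-1.9, 0.2], [-0.7, 1.5]]
grip in case top -0.07993836347395912 0.07835932239348256
grip in case top -0.08867538328527304 0.0896748241234552
grip in case scene -0.1058669024385756 0.08298895565494709
roll top [0.5667 0.2879 0.038 ]
roll scene [0.5678 0.2892 0.038 ]
timer top [0.3831 0.0171 0.03  ]
timer scene [0.3859 0.0154 0.03  ]
tongs [ 0.4582 -0.2479 -0.2298] -13.164786939069003
[[-1.4, -2.6], [0.5, 0.8], [0.6, -0.6], [-1.5, 0.7], [-0.4, -0.1], [-0.6, -0.6], [0.0, 0.1], [3.0, 2.0], [-1.3, -1.3], [2.0, -0.6], [0.4, 0.8]]
```

```bash
cat >> h.py <<'E'
def go(p,yaw=None,st=None):
    """tool-unit moves: twist first, then shift. yaw = world angle of -tool x (deg)"""
    st=st or r.get_state(); M=R.from_quat(st['eef_rot']).as_matrix(); tw=0
    cur=np.degrees(np.arctan2(-M[1,0],-M[0,0]))
    if yaw is not None: tw=-(yaw-cur)/6; M=M@R.from_euler('z',tw*6,degrees=True).as_matrix()
    print('pos',st['tool_pos'],'yaw',cur,'tilt',M[:,2],'F',st['contact_force'],'op',st['opening']*88,'t',st['clock'])
    print('-> twist',round(tw,3),'shift',(M.T@(np.array(p)-st['tool_pos'])/.04).round(3))
E
python3 -c "
from h import *
go((.4715,.2707,.080),-2.84)"
```

```text
pos [0.2124 0.5878 0.2018] yaw -19.8681655960435 tilt [-0.      0.0001 -1.    ] F [-0.1879  0.6393 -0.2475] op 87.79574342944798 t 1.75
-> twist -2.838 shift [-6.863 -7.598  3.043]
```

```bash
python3 -m jog '[{"translation":[0,0,-0.4],"twist":-1,"claw":100},{"translation":[0,0,-0.4],"twist":-1,"claw":100},{"translation":[0,0,-0.2],"twist":-0.84,"claw":100},{"translation":[-0.5,-0.55,0],"twist":0,"claw":100},{"translation":[-0.5,-0.55,0],"twist":0,"claw":100},{"translation":[-0.5,-0.55,0],"twist":0,"claw":100},{"translation":[-0.5,-0.55,0],"twist":0,"claw":100},{"translation":[-0.5,-0.55,0],"twist":0,"claw":100},{"translation":[-0.5,-0.55,0],"twist":0,"claw":100},{"translation":[-0.5,-0.55,0],"twist":0,"claw":100},{"translation":[-0.5,-0.55,0],"twist":0,"claw":100},{"translation":[-0.5,-0.55,0],"twist":0,"claw":100},{"translation":[-0.5,-0.55,0],"twist":0,"claw":100},{"translation":[-0.5,-0.55,0],"twist":0,"claw":100},{"translation":[-0.5,-0.55,0],"twist":0,"claw":100},{"translation":[-0.5,-0.55,0],"twist":0,"claw":100},{"translation":[-0.36,-0.45,0],"twist":0,"claw":100},{"translation":[0,0,0],"twist":0,"claw":100},{"translation":[0,0,0],"twist":0,"claw":100}]' 10; python3 - <<'E'
from h import *
go((.4715,.2707,.080),-2.84)
s=r.snapshot('scene'); save(s,'s3.png',(180,100,420,340),2.5)
t=r.snapshot('top')
for c,q in(('scene',s),('top',t)):
    for d in r.spot_point('cover_grip',c)[:2]: print(c,d,at(q,d['location'],.118))
E
```

```text
clock: 3.33
tool_pos: [0.4723, 0.2693, 0.2416]
eef_rot: [0.026, 1.0, -0.0, 0.0]
contact_force: [-0.4, -0.4, -0.8]
opening: 1.002
pos [0.4723 0.2693 0.2416] yaw -3.033085328065803 tilt [ 0.0001 -0.0003 -1.    ] F [-0.3603 -0.4028 -0.7795] op 88.1710939617265 t 3.3333
-> twist -0.032 shift [0.024 0.036 4.041]
scene {'location': [277.3, 297.9], 'confidence': 0.55} [0.4812 0.2721 0.118 ]
scene {'location': [143.1, 287.6], 'confidence': 0.2} [ 0.6587 -0.1702  0.118 ]
top {'location': [265.7, 282.5], 'confidence': 0.95} [0.4774 0.2762 0.118 ]
top {'location': [179.1, 417.9], 'confidence': 0.31} [ 0.5388 -0.2338  0.118 ]
```

View pics/s3.png

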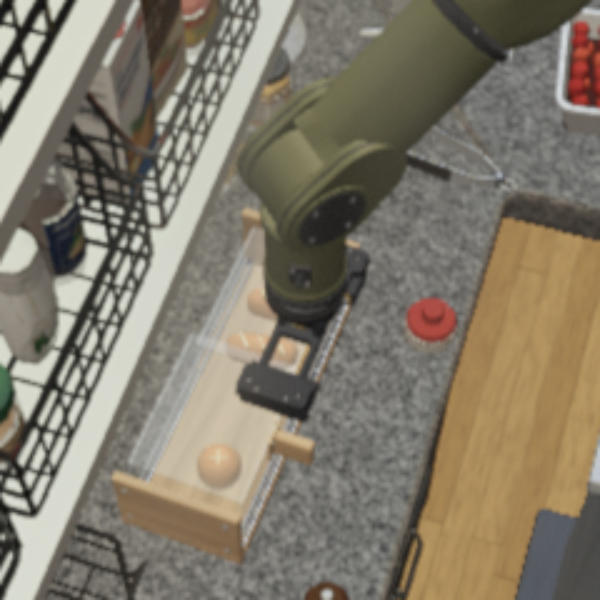

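```bash
python3 -m jog '[{"translation":[-0.07,0.08,0.7],"twist":0,"claw":100},{"translation":[0,0,0.7],"twist":0,"claw":100},{"translation":[0,0,0.7],"twist":0,"claw":100},{"translation":[0,0,0.7],"twist":0,"claw":100},{"translation":[0,0,0.7],"twist":0,"claw":100},{"translation":[0,0,0.5],"twist":0,"claw":100},{"translation":[0,0,0],"twist":0,"claw":100}]' 12 && python3 -m jog '[{"translation":[0,0,0],"twist":0,"claw":8},{"translation":[0,0,0],"twist":0,"claw":8},{"translation":[0,0,0],"twist":0,"claw":8},{"translation":[0,0,0],"twist":0,"claw":8},{"translation":[0,0,0],"twist":0,"claw":8},{"translation":[0,0,0],"twist":0,"claw":8},{"translation":[0,0,0],"twist":0,"claw":8},{"translation":[0,0,0],"twist":0,"claw":8}]' 12
```

```text
clock: 4.12
tool_pos: [0.4713, 0.2734, 0.0783]
eef_rot: [0.023, 1.0, -0.002, -0.003]
contact_force: [-0.5, 0.2, -0.2]
opening: 1.003
clock: 4.78
tool_pos: [0.4746, 0.2737, 0.082]
eef_rot: [0.025, 1.0, 0.0, 0.0]
contact_force: [-0.6, 0.0, -0.0]
opening: 0.42
```

```bash
python3 -m jog '[{"translation":[0,0,0],"twist":0,"claw":8},{"translation":[0,0,0],"twist":0,"claw":8},{"translation":[0,0,0],"twist":0,"claw":8},{"translation":[0,0,0],"twist":0,"claw":8},{"translation":[0,0,0],"twist":0,"claw":8},{"translation":[0,0,0],"twist":0,"claw":8}]' 12 && python3 -m jog '[{"translation":[0,-0.15,0],"twist":0,"claw":8},{"translation":[0,-0.3,0],"twist":0,"claw":8},{"translation":[0,-0.3,0],"twist":0,"claw":8},{"translation":[0,-0.3,0],"twist":0,"claw":8},{"translation":[0,-0.3,0],"twist":0,"claw":8},{"translation":[0,-0.3,0],"twist":0,"claw":8},{"translation":[0,-0.3,0],"twist":0,"claw":8},{"translation":[0,-0.3,0],"twist":0,"claw":8},{"translation":[0,-0.3,0],"twist":0,"claw":8},{"translation":[0,-0.3,0],"twist":0,"claw":8},{"translation":[0,-0.15,0],"twist":0,"claw":8},{"translation":[0,0,0],"twist":0,"claw":8}]' 12
```

```text
clock: 5.28
tool_pos: [0.4744, 0.2737, 0.0817]
eef_rot: [0.025, 1.0, 0.0, -0.0]
contact_force: [-0.7, -0.3, -0.6]
opening: 0.079
clock: 6.28
tool_pos: [0.4683, 0.1516, 0.0817]
eef_rot: [0.026, 1.0, -0.001, -0.0]
contact_force: [0.3, 1.3, 0.2]
opening: 0.079
```

```bash
python3 - <<'E'
from h import *
s=r.snapshot('scene'); t=r.snapshot('top')
a=cv2.resize(s['img'][180:340,220:360,::-1],None,fx=3,fy=3); b=cv2.resize(t['img'][170:290,220:380,::-1],None,fx=2.375,fy=2.375)
im=np.zeros((480,800,3),np.uint8); im[:,:420]=a; im[:285,420:]=b
cv2.imwrite('pics/m4.png',im)
for c,q in(('scene',s),('top',t)):
    for d in r.spot_point('cover_grip',c)[:2]: print(c,d,at(q,d['location'],.118))
E
```

```text
scene {'location': [277.1, 299.1], 'confidence': 0.71} [0.4782 0.2705 0.118 ]
top {'location': [262.6, 282.5], 'confidence': 0.69} [0.4863 0.2719 0.118 ]
```

View pics/m4.png

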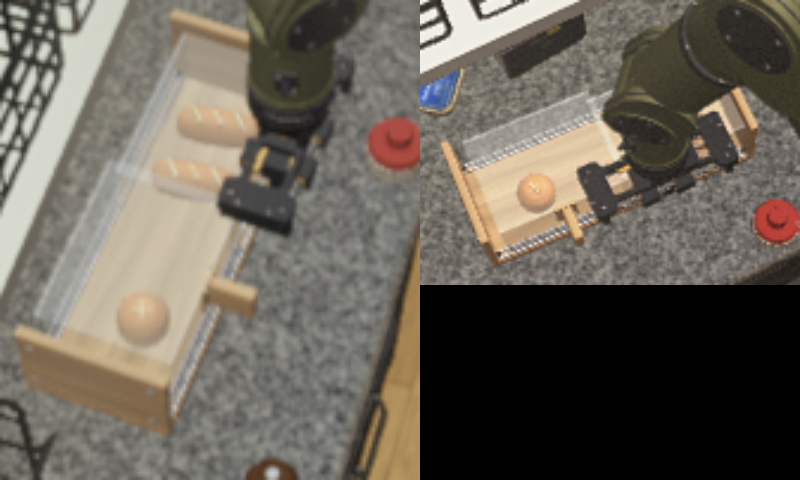

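```bash
python3 - <<'E'
from h import *
s=r.snapshot('scene'); t=r.snapshot('top')
P=np.array(r.get_state()['tool_pos'])
for c,q in(('scene',s),('top',t)):
    print(c,proj(q,P),proj(q,P+[0,0,.08]),proj(q,(.4744,.2737,.082)),proj(q,(.4744,.2737,.118)))
    print([ (np.round(proj(q,(.5713-.104*.9988+.0496*y,.1826+.104*.0496+y*.9988,.118)))) for y in (.07,.083,.1)])
go((.47,.27,.2))
q=s; print(r.get_state()['eef_rot'], r.spot_in('cover_grip','scene')[:2], r.spot_in('cover_grip','top')[:2])
im=cv2.resize(s['img'][200:320,230:350,::-1],None,fx=5,fy=5,interpolation=cv2.INTER_CUBIC)
for p,col in((P,(0,0,255)),(P+[0,0,.08],(0,255,0)),((.4744,.2737,.118),(255,0,0)),((.4744,.2737,.082),(255,255,0))):
    v,u=proj(s,p); cv2.circle(im,(int((u-230)*5),int((v-200)*5)),5,col,-1)
cv2.imwrite('pics/m5.png',im)
E
```

```text
scene (np.float64(249.62012708840066), np.float64(314.32840084740354)) (np.float64(235.85375822259968), np.float64(315.0182340252851)) (np.float64(284.08310155752827), np.float64(300.00916678325297)) (np.float64(278.46178565851807), np.float64(300.0533799067649))
[array([274., 303.]), array([278., 301.]), array([283., 299.])]
top (np.float64(254.254502982034), np.float64(319.8644546349196)) (np.float64(246.0374658529338), np.float64(319.41206085166243)) (np.float64(269.5088382894984), np.float64(284.6394148157945)) (np.float64(266.20445875150847), np.float64(283.66969340637803))
[array([265., 289.]), array([267., 285.]), array([269., 280.])]
pos [0.4686 0.1548 0.0817] yaw -2.755840702763569 tilt [ 0.0003  0.0008 -1.    ] F [0.2109 0.6377 0.3372] op 6.885620030774572 t 6.5833
-> twist 0 shift [ 0.102  2.88  -2.954]
[0.024  0.9997 0.0004 0.0001] [{'rect': [232.3, 236.0, 306.4, 310.1], 'confidence': 0.86}] [{'rect': [233.6, 210.3, 309.9, 275.1], 'confidence': 0.94}]
```

View pics/m5.png

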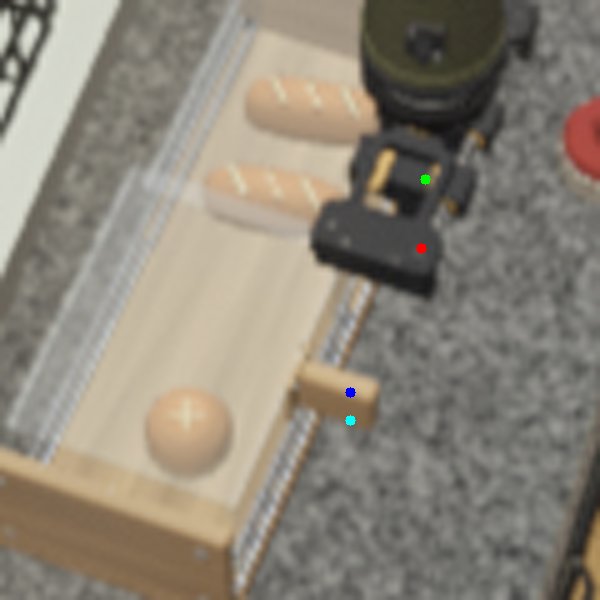

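```bash
python3 - <<'E'
from h import *
s=r.snapshot('scene')
for T in((.4723,.2693,.2416),(.4686,.1548,.0817)):
  print([ [round(float(v)) for v in proj(s,np.array(T)+[dx,dy,h])] for h in(.0,.07,.12) for dx,dy in((0,.0),(0,.0935),(0,-.0935),(.037,.0935),(-.037,.0935))])
go((.475,.345,.082))
E
cp pics/m5.png pics/m5b.png
```

```text
[[256, 302], [287, 290], [227, 312], [283, 276], [291, 304], [243, 302], [275, 290], [213, 313], [271, 275], [279, 304], [233, 302], [265, 290], [202, 313], [261, 275], [270, 305]]
[[250, 314], [277, 305], [224, 323], [273, 292], [281, 317], [238, 315], [266, 305], [211, 324], [262, 292], [269, 318], [229, 315], [257, 305], [202, 325], [253, 292], [261, 318]]
pos [0.4685 0.1544 0.0817] yaw -2.7873892038750605 tilt [ 0.0001  0.0003 -1.    ] F [ 0.233 -0.491 -0.143] op 7.43141631640362 t 6.7333
-> twist 0 shift [ 0.069  4.768 -0.006]
```

```bash
python3 -m jog '[{"translation":[0,0,-0.8],"twist":0,"claw":0},{"translation":[0,0,-0.8],"twist":0,"claw":0},{"translation":[-0.1,0.7,0],"twist":0,"claw":0},{"translation":[-0.1,0.7,0],"twist":0,"claw":0},{"translation":[0,0.7,0],"twist":0,"claw":0},{"translation":[0,0.7,0],"twist":0,"claw":0},{"translation":[0,0.7,0],"twist":0,"claw":0},{"translation":[0,0.65,0],"twist":0,"claw":0},{"translation":[0,0,0],"twist":0,"claw":0},{"translation":[0,0,0.6],"twist":0,"claw":0},{"translation":[0,0,0.8],"twist":0,"claw":0},{"translation":[0,0,0.2],"twist":0,"claw":0},{"translation":[0,0,0],"twist":0,"claw":0}]' 12; python3 - <<'E'
from h import *
go((.48,.25,.082))
E
python3 -m jog '[{"translation":[0,-0.3,0],"twist":0,"claw":0},{"translation":[0,-0.3,0],"twist":0,"claw":0},{"translation":[0,-0.3,0],"twist":0,"claw":0},{"translation":[0,-0.3,0],"twist":0,"claw":0},{"translation":[0,-0.3,0],"twist":0,"claw":0},{"translation":[0,-0.3,0],"twist":0,"claw":0}]'
python3 - <<'E'
from h import *
for c in('scene','top'):
    q=r.snapshot(c)
    for d in r.spot_point('cover_grip',c)[:2]: print(c,d,at(q,d['location'],.118))
    if c=='scene':save(q,'m6.png',(230,200,350,320),4)
E
```

```text
clock: 7.82
tool_pos: [0.4829, 0.3174, 0.0795]
eef_rot: [0.025, 1.0, -0.002, -0.002]
contact_force: [-0.6, -0.0, 0.4]
opening: 0.005
pos [0.4829 0.3174 0.0795] yaw -2.8220740835415175 tilt [-0.0044 -0.004  -1.    ] F [-0.5665 -0.0278  0.3858] op 0.43525414547185776 t 7.8167
-> twist 0 shift [-0.01  -1.686 -0.055]
clock: 8.32
tool_pos: [0.4814, 0.2455, 0.0823]
eef_rot: [0.025, 1.0, 0.0, 0.0]
contact_force: [-0.3, 0.4, -0.3]
opening: 0.005
scene {'location': [277.9, 298.4], 'confidence': 0.64} [0.4793 0.2735 0.118 ]
top {'location': [262.7, 286.8], 'confidence': 0.75} [0.48   0.2605 0.118 ]
```

View pics/m6.png

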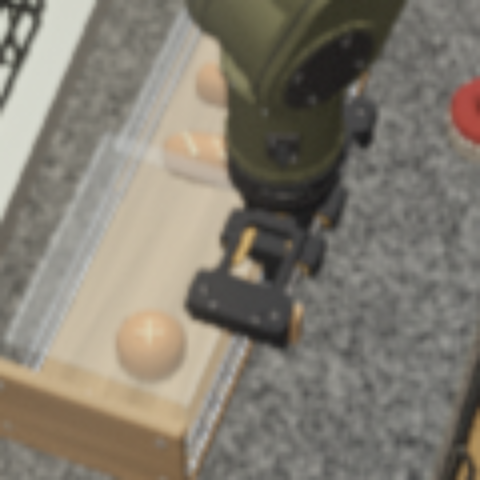

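```bash
python3 -m jog '[{"translation":[0,0,-0.8],"twist":0,"claw":0},{"translation":[0,0,-0.5],"twist":0,"claw":0},{"translation":[0,0.3,0],"twist":0,"claw":0},{"translation":[0,0.37,0],"twist":0,"claw":0},{"translation":[0,0,0],"twist":0,"claw":0}]';  python3 -m jog '[{"translation":[0,0,0.2],"twist":0,"claw":0},{"translation":[0,0,0.1],"twist":0,"claw":0},{"translation":[0,0,0],"twist":0,"claw":0}]';  python3 -m jog '[{"translation":[0,0,0.1],"twist":0,"claw":0},{"translation":[0,0,0.1],"twist":0,"claw":0},{"translation":[0,0,0],"twist":0,"claw":0}]';python3 -m jog '[{"translation":[0,0,0.1],"twist":0,"claw":0},{"translation":[0,0,0.1],"twist":0,"claw":0},{"translation":[0,0,0],"twist":0,"claw":0}]'
```

```text
clock: 8.93
tool_pos: [0.4819, 0.2798, 0.1336]
eef_rot: [0.022, 1.0, 0.002, 0.0]
contact_force: [0.1, 1.2, 0.1]
opening: 0.011
clock: 9.18
tool_pos: [0.4811, 0.2728, 0.1195]
eef_rot: [0.025, 1.0, -0.002, -0.002]
contact_force: [-0.7, 1.0, -0.5]
opening: 0.006
clock: 9.43
tool_pos: [0.482, 0.2734, 0.1127]
eef_rot: [0.025, 1.0, -0.001, -0.001]
contact_force: [-0.1, 0.2, 0.2]
opening: 0.006
clock: 9.68
tool_pos: [0.4821, 0.2737, 0.105]
eef_rot: [0.025, 1.0, -0.0, -0.0]
contact_force: [-0.6, -0.1, -0.6]
opening: 0.003
```

```bash
python3 -m jog '[{"translation":[0,0,-1],"twist":0,"claw":0},{"translation":[0,0,-1],"twist":0,"claw":0},{"translation":[0,0,-1],"twist":0,"claw":0},{"translation":[0.5,0.85,0],"twist":0,"claw":0},{"translation":[0.5,0.85,0],"twist":0,"claw":0},{"translation":[0.5,0.85,0],"twist":0,"claw":0},{"translation":[0.5,0.85,0],"twist":0,"claw":0},{"translation":[0.5,0.85,0],"twist":0,"claw":0},{"translation":[0,0,0],"twist":0,"claw":0}]'
python3 - <<'E'
from h import *
P=r.get_state()['tool_pos']
s=r.snapshot('scene'); t=r.snapshot('top')
def mk(q,x0,y0,x1,y1,k):
    im=cv2.resize(q['img'][y0:y1,x0:x1,::-1],None,fx=k,fy=k,interpolation=cv2.INTER_CUBIC)
    for p,c in((P,(0,0,255)),((.4744,.2737,.118),(255,0,0))):
        v,u=proj(q,p); cv2.circle(im,(int((u-x0)*k),int((v-y0)*k)),3,c,-1)
    return im
a=mk(s,215,180,348,380,3); b=mk(t,215,170,348,370,3)
cv2.imwrite('pics/m7.png',np.hstack([a,b]))
for c,q in(('scene',s),('top',t)):
    print(c,proj(q,P))
    for d in r.spot_point('cover_grip',c)[:2]: print(c,d,at(q,d['location'],.118))
E
```

```text
clock: 10.43
tool_pos: [0.3834, 0.4585, 0.2263]
eef_rot: [0.018, 1.0, 0.004, -0.002]
contact_force: [-0.9, 0.5, 0.4]
opening: 0.006
scene (np.float64(334.1346827293941), np.float64(312.56436841393474))
top (np.float64(313.6681591668422), np.float64(233.38737036755958))
```

View pics/m7.png

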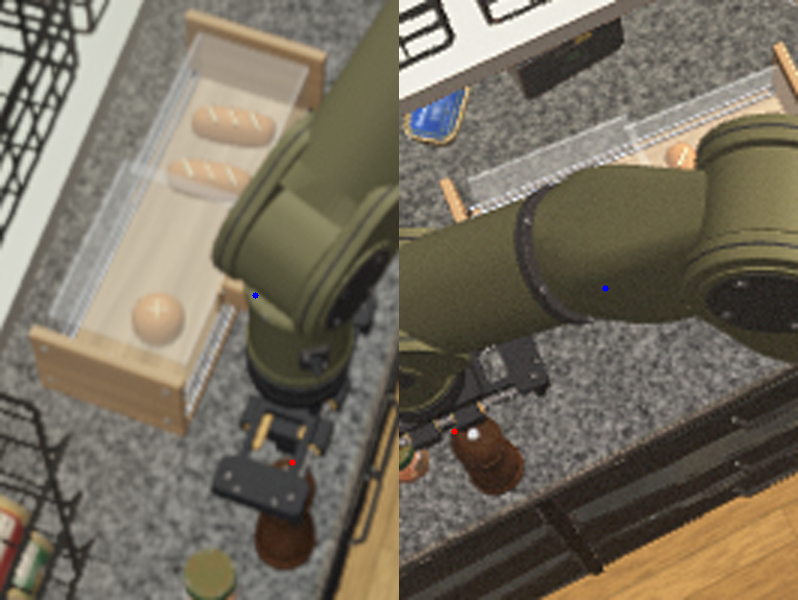

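```bash
python3 -m jog '[{"translation":[-0.5,-0.85,0],"twist":0,"claw":0},{"translation":[-0.5,-0.85,0],"twist":0,"claw":0},{"translation":[-0.5,-0.85,0],"twist":0,"claw":0},{"translation":[-0.5,-0.85,0],"twist":0,"claw":0},{"translation":[-0.5,-0.85,0],"twist":0,"claw":0},{"translation":[0,0,0.9],"twist":0,"claw":0},{"translation":[0,0,0.9],"twist":0,"claw":0},{"translation":[0,0,0.9],"twist":0,"claw":0},{"translation":[0,0,0.5],"twist":0,"claw":0},{"translation":[0,0,0.25],"twist":0,"claw":0},{"translation":[0,0,0],"twist":0,"claw":0}]'
python3 -m jog '[{"translation":[0,0,0.15],"twist":0,"claw":0},{"translation":[0,0,0.1],"twist":0,"claw":0},{"translation":[0,0,0],"twist":0,"claw":0}]'
python3 -m jog '[{"translation":[0,0,0.15],"twist":0,"claw":0},{"translation":[0,0,0.1],"twist":0,"claw":0},{"translation":[0,0,0],"twist":0,"claw":0}]'
python3 - <<'E'
from h import *
go((.4821,.2737,.08))
E
```

```text
clock: 11.55
tool_pos: [0.482, 0.2715, 0.0859]
eef_rot: [0.026, 1.0, -0.002, -0.001]
contact_force: [0.9, -0.2, 0.6]
opening: 0.007
clock: 11.8
tool_pos: [0.4842, 0.2764, 0.0814]
eef_rot: [0.025, 1.0, 0.002, 0.003]
contact_force: [-4.3, 0.2, 16.6]
opening: 0.01
clock: 12.05
tool_pos: [0.4851, 0.2853, 0.0808]
eef_rot: [0.022, 1.0, 0.009, 0.007]
contact_force: [-20.2, 1.6, 86.9]
opening: 0.005
pos [0.4851 0.2853 0.0808] yaw -2.5759976609168644 tilt [ 0.014   0.0175 -0.9997] F [-20.203    1.6481  86.9369] op 0.439176921003515 t 12.05
-> twist 0 shift [ 0.062 -0.294  0.014]
```

```bash
python3 -c "
from h import *
s=r.get_state();print(s['moment'],s['joint_torque'])"; python3 -m jog '[{"translation":[0,0,-0.4],"twist":0,"claw":0},{"translation":[0,0,-0.4],"twist":0,"claw":0},{"translation":[0,0,-0.3],"twist":0,"claw":0},{"translation":[0,0,0],"twist":0,"claw":0}]'; python3 - <<'E'
from h import *
go((.4821,.2737,.12))
s=r.snapshot('scene'); t=r.snapshot('top'); P=np.array(r.get_state()['tool_pos'])
def mk(q,x0,y0,x1,y1,k):
    im=cv2.resize(q['img'][y0:y1,x0:x1,::-1],None,fx=k,fy=k,interpolation=cv2.INTER_CUBIC)
    for p,c in((P,(0,0,255)),(P+[0,0,.064],(0,255,0)),((.4744,.2737,.118),(255,0,0))):
        v,u=proj(q,p); cv2.circle(im,(int((u-x0)*k),int((v-y0)*k)),2,c,-1)
    return im
cv2.imwrite('pics/m8.png',np.hstack([mk(s,245,200,345,320,4),mk(t,230,180,330,300,4)]))
E
```

```text
[0.287  4.1463 0.0007] [ 6.0416 -6.0898  7.4521 -4.711   2.5665 -3.0426  0.0735]
clock: 12.38
tool_pos: [0.485, 0.2756, 0.1157]
eef_rot: [0.025, 1.0, 0.002, 0.003]
contact_force: [0.3, 0.7, 0.3]
opening: 0.008
pos [0.485  0.2756 0.1157] yaw -2.8666655454065464 tilt [ 0.0068  0.0043 -1.    ] F [0.2969 0.7112 0.334 ] op 0.662313757786136 t 12.3833
-> twist 0 shift [ 0.07  -0.05  -0.109]
```

View pics/m8.png

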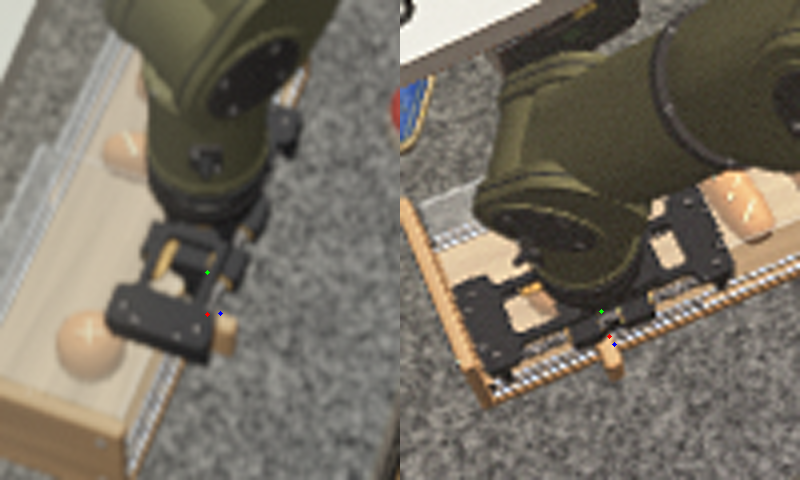

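```bash
python3 -m jog '[{"translation":[0,0,-0.6],"twist":0,"claw":0},{"translation":[0,0.6,0],"twist":0,"claw":0},{"translation":[0,0.6,0],"twist":0,"claw":0},{"translation":[0,0,0],"twist":0,"claw":0},{"translation":[0,0,0.6],"twist":0,"claw":0},{"translation":[0,0,0.7],"twist":0,"claw":0},{"translation":[0,0,0.58],"twist":0,"claw":0},{"translation":[0,0,0],"twist":0,"claw":0},{"translation":[0,0,0],"twist":0,"claw":0}]'
python3 -m jog '[{"translation":[0,-0.3,0],"twist":0,"claw":0},{"translation":[0,-0.3,0],"twist":0,"claw":0},{"translation":[0,-0.3,0],"twist":0,"claw":0},{"translation":[0,-0.3,0],"twist":0,"claw":0},{"translation":[0,-0.3,0],"twist":0,"claw":0}]'
```

```text
clock: 13.23
tool_pos: [0.4838, 0.3209, 0.0592]
eef_rot: [0.025, 1.0, -0.001, -0.001]
contact_force: [0.9, 0.2, -0.6]
opening: 0.004
clock: 13.65
tool_pos: [0.4823, 0.261, 0.0615]
eef_rot: [0.025, 1.0, 0.001, 0.001]
contact_force: [-0.4, 1.6, 1.9]
opening: 0.011
```

```bash
python3 -m jog '[{"translation":[0,-0.3,0],"twist":0,"claw":0},{"translation":[0,-0.3,0],"twist":0,"claw":0},{"translation":[0,-0.3,0],"twist":0,"claw":0},{"translation":[0,-0.3,0],"twist":0,"claw":0},{"translation":[0,-0.3,0],"twist":0,"claw":0},{"translation":[0,-0.3,0],"twist":0,"claw":0},{"translation":[0,-0.3,0],"twist":0,"claw":0},{"translation":[0,-0.2,0],"twist":0,"claw":0},{"translation":[0,0,0],"twist":0,"claw":0}]'
python3 -m jog '[{"translation":[0,-0.1,0],"twist":0,"claw":0},{"translation":[0,-0.1,0],"twist":0,"claw":0},{"translation":[0,0,0],"twist":0,"claw":0}]'
python3 -m jog '[{"translation":[0,-0.1,0],"twist":0,"claw":0},{"translation":[0,-0.1,0],"twist":0,"claw":0},{"translation":[0,0,0],"twist":0,"claw":0}]'
```

```text
clock: 14.4
tool_pos: [0.4767, 0.1665, 0.0602]
eef_rot: [0.026, 1.0, -0.002, -0.001]
contact_force: [-0.4, 0.9, -0.1]
opening: 0.007
clock: 14.65
tool_pos: [0.4766, 0.1617, 0.0603]
eef_rot: [0.025, 1.0, -0.0, -0.0]
contact_force: [-0.1, 1.0, -1.0]
opening: 0.007
clock: 14.9
tool_pos: [0.4762, 0.1533, 0.0604]
eef_rot: [0.025, 1.0, -0.0, -0.0]
contact_force: [-0.3, 0.4, -0.1]
opening: 0.004
```

```bash
python3 -m jog '[{"translation":[0,-0.1,0],"twist":0,"claw":0},{"translation":[0,0,0],"twist":0,"claw":0}]'; python3 - <<'E'
from h import *
for c in('scene','top'):
    q=r.snapshot(c)
    for d in r.spot_point('cover_grip',c)[:2]: print(c,d,at(q,d['location'],.118))
go((.48,.2,.1))
E
```

```text
clock: 15.07
tool_pos: [0.4761, 0.1494, 0.0605]
eef_rot: [0.025, 1.0, -0.0, -0.0]
contact_force: [0.8, 0.8, 0.1]
opening: 0.003
scene {'location': [235.2, 316.6], 'confidence': 0.86} [0.4713 0.1267 0.118 ]
top {'location': [244.5, 325.7], 'confidence': 0.75} [0.4777 0.1295 0.118 ]
pos [0.4765 0.1499 0.0605] yaw -2.8499851739552433 tilt [ 0.0001 -0.0005 -1.    ] F [-0.0775 -0.0238  0.8916] op 0.015533496895715955 t 15.2667
-> twist 0 shift [-0.026  1.255 -0.987]
```

```bash
for i in 1 2; do :; done; python3 -m jog '[{"translation":[0,-0.1,0],"twist":0,"claw":0},{"translation":[0,-0.1,0],"twist":0,"claw":0},{"translation":[0,0,0],"twist":0,"claw":0}]'; python3 -m jog '[{"translation":[0,-0.1,0],"twist":0,"claw":0},{"translation":[0,0,0],"twist":0,"claw":0}]';  python3 -m jog '[{"translation":[0,-0.1,0],"twist":0,"claw":0},{"translation":[0,0,0],"twist":0,"claw":0}]'
```

```text
clock: 15.52
tool_pos: [0.4761, 0.1413, 0.0605]
eef_rot: [0.025, 1.0, -0.0, 0.0]
contact_force: [0.6, -0.2, 0.7]
opening: 0.005
clock: 15.68
tool_pos: [0.476, 0.1393, 0.0606]
eef_rot: [0.024, 1.0, 0.001, 0.0]
contact_force: [0.3, 3.2, -1.2]
opening: 0.005
clock: 15.85
tool_pos: [0.476, 0.1394, 0.0607]
eef_rot: [0.023, 1.0, 0.004, 0.001]
contact_force: [-0.7, 11.0, -2.8]
opening: 0.003
```

```bash
python3 -m jog '[{"translation":[0,0.2,0],"twist":0,"claw":0},{"translation":[0,0,-0.7],"twist":0,"claw":0},{"translation":[0,0,-0.9],"twist":0,"claw":0},{"translation":[0,0,-0.4],"twist":0,"claw":100},{"translation":[0.15,-0.9,0],"twist":0.35,"claw":100},{"translation":[0.1,-0.9,0],"twist":0.35,"claw":100},{"translation":[0.1,-0.9,0],"twist":0.35,"claw":100},{"translation":[0,-0.9,0],"twist":0.35,"claw":100},{"translation":[0,-0.9,0],"twist":0.3,"claw":100},{"translation":[0,-0.9,0],"twist":0,"claw":100},{"translation":[0,-0.9,0],"twist":0,"claw":100},{"translation":[0,-0.9,0],"twist":0,"claw":100},{"translation":[0,-0.9,0],"twist":0,"claw":100},{"translation":[0,0,0],"twist":0,"claw":100},{"translation":[0,0,0],"twist":0,"claw":100}]' 12
python3 - <<'E'
from h import *
go((.4582,-.2479,.04),-13.2)
s=r.snapshot('scene'); t=r.snapshot('top'); P=np.array(r.get_state()['tool_pos'])
for c,q in(('scene',s),('top',t)):
  for l,z in(('tongs',0),('tongs_jaw',.012),('cover_grip',.118)):
    for d in r.spot_point(l,c)[:1]: print(l,c,d['confidence'],at(q,d['location'],z))
print('cov', [proj(q,(.47,.12,.118)) for q in (s,t)])
def mk(q,x0,y0,x1,y1,k):
    im=cv2.resize(q['img'][y0:y1,x0:x1,::-1],None,fx=k,fy=k,interpolation=cv2.INTER_CUBIC)
    for p,c in((P+[0,0,.036],(0,0,255)),((.4582,-.2479,.024),(255,0,0))):
        v,u=proj(q,p); cv2.circle(im,(int((u-x0)*k),int((v-y0)*k)),2,c,-1)
    return im
cv2.imwrite('pics/m9.png',np.hstack([mk(s,240,110,390,310,2.6),mk(t,310,130,460,330,2.6)]))
E
```

```text
clock: 17.1
tool_pos: [0.4057, -0.1784, 0.1403]
eef_rot: [0.117, 0.993, -0.001, -0.001]
contact_force: [0.9, -0.3, -0.5]
opening: 0.892
pos [ 0.4057 -0.1784  0.1403] yaw -13.42923794536595 tilt [-0.002  -0.0014 -1.    ] F [ 0.9437 -0.2725 -0.5015] op 78.47342168947135 t 17.1
-> twist -0.038 shift [-1.678 -1.387  2.507]
tongs scene 0.78 [ 0.4534 -0.2388  0.    ]
tongs_jaw scene 0.94 [ 0.5845 -0.2917  0.012 ]
cover_grip scene 0.73 [0.5624 0.3195 0.118 ]
tongs top 0.59 [ 0.4644 -0.2463  0.    ]
cover_grip top 0.95 [0.4776 0.1265 0.118 ]
cov [(np.float64(233.43412902726723), np.float64(317.6962582140984)), (np.float64(245.26293513751145), np.float64(329.6103977699242))]
```

View pics/m9.png

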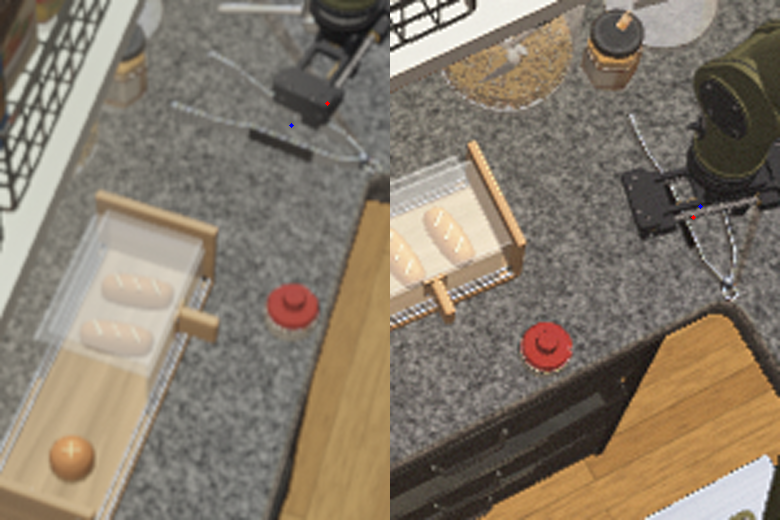

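```bash
python3 -m jog '[{"translation":[-0.56,-0.46,0],"twist":0,"claw":100},{"translation":[-0.56,-0.46,0],"twist":0,"claw":100},{"translation":[-0.56,-0.46,0],"twist":0,"claw":100},{"translation":[0,0,0.5],"twist":0,"claw":100},{"translation":[0,0,0.7],"twist":0,"claw":100},{"translation":[0,0,0.7],"twist":0,"claw":100},{"translation":[0,0,0.6],"twist":0,"claw":100},{"translation":[0,0,0],"twist":0,"claw":100}]' 12
python3 - <<'E'
from h import *
go((.4582,-.2479,.0),-13.2)
E
```

```text
clock: 18.17
tool_pos: [0.4582, -0.2425, 0.0369]
eef_rot: [0.113, 0.994, 0.001, -0.003]
contact_force: [0.8, -0.3, 0.2]
opening: 1.003
pos [ 0.4582 -0.2425  0.0369] yaw -12.926418812879124 tilt [-0.0067  0.0027 -1.    ] F [ 0.7686 -0.3335  0.2321] op 88.28138934012323 t 18.1667
-> twist 0.046 shift [-0.038 -0.133  0.922]
```

```bash
python3 -m jog '[{"translation":[0,0,0.4],"twist":0,"claw":100},{"translation":[0,0,0.4],"twist":0,"claw":100},{"translation":[0,0,0],"twist":0,"claw":100}]' 12; python3 -m jog '[{"translation":[0,0,0.2],"twist":0,"claw":100},{"translation":[0,0,0.1],"twist":0,"claw":100},{"translation":[0,0,0],"twist":0,"claw":100}]'
```

```text
clock: 18.42
tool_pos: [0.46, -0.2433, 0.0075]
eef_rot: [0.113, 0.994, 0.0, -0.001]
contact_force: [-0.1, -0.2, -1.0]
opening: 0.997
clock: 18.67
tool_pos: [0.4608, -0.2442, -0.0033]
eef_rot: [0.113, 0.994, -0.0, 0.0]
contact_force: [0.3, -0.0, -0.3]
opening: 0.998
```

```bash
python3 -m jog '[{"translation":[0,-0.1,0.2],"twist":0,"claw":100},{"translation":[0,0,0.1],"twist":0,"claw":100},{"translation":[0,0,0],"twist":0,"claw":100}]'; python3 -m jog '[{"translation":[0,0,0.15],"twist":0,"claw":100},{"translation":[0,0,0.12],"twist":0,"claw":100},{"translation":[0,0,0],"twist":0,"claw":100}]'
```

```text
clock: 18.92
tool_pos: [0.4591, -0.2485, -0.0161]
eef_rot: [0.114, 0.994, -0.0, -0.0]
contact_force: [-0.1, -0.0, 0.2]
opening: 1.0
clock: 19.17
tool_pos: [0.4592, -0.2477, -0.0272]
eef_rot: [0.113, 0.994, 0.0, -0.001]
contact_force: [0.2, 0.5, 0.6]
opening: 0.999
```

```bash
python3 -m jog '[{"translation":[0,0,0.08],"twist":0,"claw":61},{"translation":[0,0,0],"twist":0,"claw":61},{"translation":[0,0,0],"twist":0,"claw":61},{"translation":[0,0,0],"twist":0,"claw":61},{"translation":[0,0,0],"twist":0,"claw":61},{"translation":[0,0,0],"twist":0,"claw":61},{"translation":[0,0,0],"twist":0,"claw":61},{"translation":[0,0,0],"twist":0,"claw":61},{"translation":[0,0,0],"twist":0,"claw":61}]' 25; python3 - <<'E'
from h import *
s=r.snapshot('scene');t=r.snapshot('top')
go((.4582,-.2479,.0),-13.2)
for c,q in(('scene',s),('top',t)):
  for l,z in(('tongs',0),('tongs_jaw',.012)):
    for d in r.spot_point(l,c)[:1]: print(l,c,d['confidence'],at(q,d['location'],z))
E
```

```text
clock: 19.92
tool_pos: [0.4597, -0.248, -0.0295]
eef_rot: [0.113, 0.994, 0.0, 0.0]
contact_force: [-0.6, -0.1, -0.7]
opening: 0.608
pos [ 0.4597 -0.248  -0.0295] yaw -13.018565544422243 tilt [ 0.0001  0.0002 -1.    ] F [ 0.4122  0.6373 -0.3194] op 53.84648375315061 t 20.0167
-> twist 0.03 shift [ 0.038 -0.006 -0.736]
tongs scene 0.97 [ 0.4401 -0.2516  0.    ]
tongs_jaw scene 0.68 [ 0.5941 -0.2867  0.012 ]
tongs top 0.77 [ 0.4545 -0.2408  0.    ]
tongs_jaw top 0.66 [ 0.5866 -0.2874  0.012 ]
```

```bash
python3 -m jog '[{"translation":[0,0,-0.1],"twist":0,"claw":61},{"translation":[0,0,-0.2],"twist":0,"claw":61},{"translation":[0,0,-0.3],"twist":0,"claw":61},{"translation":[0,0,-0.4],"twist":0,"claw":61},{"translation":[0,0,-0.4],"twist":0,"claw":61},{"translation":[0,0,-0.4],"twist":0,"claw":61},{"translation":[0,0,-0.2],"twist":0,"claw":61},{"translation":[0,0,0],"twist":0,"claw":61},{"translation":[0,0,0],"twist":0,"claw":61}]'; python3 - <<'E'
from h import *
s=r.snapshot('scene');t=r.snapshot('top'); st=r.get_state(); P=np.array(st['tool_pos'])
go((.44,.288,.1),0); print(st['moment'])
M=R.from_quat(st['eef_rot']).as_matrix(); 
J=P+[0,0,.036]-.125*M[:,0]
for c,q in(('scene',s),('top',t)):
  for l,z in(('tongs',J[2]-.012),('tongs_jaw',J[2])):
    for d in r.spot_point(l,c)[:1]: print(l,c,d['confidence'],at(q,d['location'],z),'exp jaw',J)
def mk(q,x0,y0,x1,y1,k):
    im=cv2.resize(q['img'][y0:y1,x0:x1,::-1],None,fx=k,fy=k,interpolation=cv2.INTER_CUBIC)
    for p,c in((P+[0,0,.036],(0,0,255)),(J,(255,0,0))):
        v,u=proj(q,p); cv2.circle(im,(int((u-x0)*k),int((v-y0)*k)),2,c,-1)
    return im
cv2.imwrite('pics/m10.png',np.hstack([mk(s,270,90,390,210,3.3),mk(t,370,110,490,230,3.3)]))
E
```

```text
clock: 20.97
tool_pos: [0.4597, -0.2484, 0.0508]
eef_rot: [0.114, 0.994, -0.0, 0.0]
contact_force: [0.0, -0.3, -2.1]
opening: 0.611
pos [ 0.4591 -0.248   0.0499] yaw -13.032986813663936 tilt [-0.0012  0.0004 -1.    ] F [-1.361   1.2116 -2.4633] op 53.17981448409916 t 21.0667
-> twist -2.172 shift [ 0.479 13.401 -1.247]
[-0.0202  0.0286 -0.0057]
tongs scene 0.88 [ 0.4545 -0.2669  0.0737] exp jaw [ 0.5809 -0.2762  0.0857]
tongs_jaw scene 0.74 [ 0.5831 -0.2939  0.0857] exp jaw [ 0.5809 -0.2762  0.0857]
tongs top 0.57 [ 0.4558 -0.2503  0.0737] exp jaw [ 0.5809 -0.2762  0.0857]
tongs_jaw top 0.75 [ 0.5849 -0.2857  0.0857] exp jaw [ 0.5809 -0.2762  0.0857]
```

View pics/m10.png

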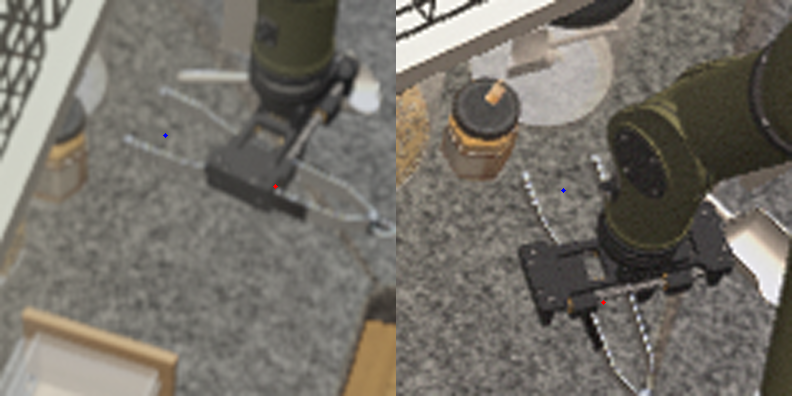

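```bash
python3 -m jog '[{"translation":[0,0,-0.2],"twist":0,"claw":61},{"translation":[0,0,-0.35],"twist":0,"claw":61},{"translation":[0,0,-0.4],"twist":0,"claw":61},{"translation":[0,0,-0.4],"twist":0,"claw":61},{"translation":[0.1,0,-0.3],"twist":0,"claw":61},{"translation":[0.2,0,-0.15],"twist":-0.15,"claw":61},{"translation":[0.3,0.1,0],"twist":-0.2,"claw":61},{"translation":[0.3,0.2,0],"twist":-0.2,"claw":61},{"translation":[0.3,0.3,0],"twist":-0.2,"claw":61},{"translation":[0.2,0.4,0],"twist":-0.2,"claw":61},{"translation":[0.1,0.5,0],"twist":-0.2,"claw":61},{"translation":[0,0.5,0],"twist":-0.2,"claw":61},{"translation":[0,0.5,0],"twist":-0.2,"claw":61},{"translation":[0,0.5,0],"twist":-0.1,"claw":61},{"translation":[0,0.5,0],"twist":0,"claw":61},{"translation":[0,0.5,0],"twist":0,"claw":61},{"translation":[0,0.4,0],"twist":0,"claw":61},{"translation":[0,0.2,0],"twist":0,"claw":61},{"translation":[0,0,0],"twist":0,"claw":61}]'; python3 - <<'E'
from h import *
s=r.snapshot('scene');t=r.snapshot('top')
go((.3875,.2974,.12),-2.84); print(r.get_state()['moment'])
for c,q in(('scene',s),('top',t)):
  for l,z in(('roll',.016),('roll_center',.036),('cover_grip',.118),('tongs_jaw',.162)):
    for d in r.spot_point(l,c)[:1]: print(l,c,d['confidence'],at(q,d['location'],z))
  b=r.spot_in('roll',c)[:1]
  for d in b: x=d['rect']; print(d,at(q,((x[1]+x[3])/2,(x[0]+x[2])/2),.037))
E
```

```text
clock: 22.85
tool_pos: [0.4183, -0.0522, 0.1226]
eef_rot: [0.025, 1.0, 0.0, -0.0]
contact_force: [0.0, -0.5, -1.3]
opening: 0.608
pos [ 0.4181 -0.0548  0.1225] yaw -3.128068208693329 tilt [-0.0009 -0.0008 -1.    ] F [ 0.6061 -0.2517 -0.4187] op 53.793392585320554 t 22.95
-> twist -0.048 shift [1.2   8.756 0.056]
[-0.027   0.0063 -0.0109]
roll scene 0.69 [0.5779 0.2773 0.016 ]
roll_center scene 0.23 [0.3873 0.4645 0.036 ]
cover_grip scene 0.61 [0.4713 0.1118 0.118 ]
tongs_jaw scene 0.96 [ 0.5379 -0.0709  0.162 ]
{'rect': [261.8, 274.5, 277.4, 299.5], 'confidence': 0.57} [0.5619 0.2891 0.037 ]
roll top 0.52 [0.5612 0.2961 0.016 ]
roll_center top 0.71 [0.5551 0.2827 0.036 ]
cover_grip top 0.71 [0.474  0.1273 0.118 ]
tongs_jaw top 0.75 [ 0.5442 -0.0715  0.162 ]
{'rect': [260.1, 243.1, 277.4, 261.6], 'confidence': 0.61} [0.5627 0.2919 0.037 ]
```

```bash
python3 -m jog '[{"translation":[0.1,0.2,0],"twist":0,"claw":61},{"translation":[0.1,0.4,0],"twist":0,"claw":61},{"translation":[0.1,0.6,0],"twist":0,"claw":61},{"translation":[0.1,0.7,0],"twist":0,"claw":61},{"translation":[0.1,0.7,0],"twist":0,"claw":61},{"translation":[0.1,0.7,0],"twist":0,"claw":61},{"translation":[0.1,0.7,0],"twist":0,"claw":61},{"translation":[0.1,0.7,0],"twist":0,"claw":61},{"translation":[0.1,0.7,0],"twist":0,"claw":61},{"translation":[0.1,0.7,0],"twist":0,"claw":61},{"translation":[0.1,0.7,0],"twist":0,"claw":61},{"translation":[0.1,0.6,0],"twist":0,"claw":61},{"translation":[0,0.6,0],"twist":0,"claw":61},{"translation":[0,0.45,0],"twist":0,"claw":61},{"translation":[0,0.2,0],"twist":0,"claw":61},{"translation":[0,0.1,0],"twist":0,"claw":61},{"translation":[0,0,0],"twist":0,"claw":61},{"translation":[0,0,0],"twist":0,"claw":61}]'; python3 - <<'E'
from h import *
s=r.snapshot('scene');t=r.snapshot('top')
P=np.array(r.get_state()['tool_pos']);M=R.from_quat(r.get_state()['eef_rot']).as_matrix()
go((.3875,.2974,0),-2.84); print(r.get_state()['moment'],'exp jaw pt',P-.125*M[:,0]-.01*M[:,1])
for c,q in(('scene',s),('top',t)):
  for l,z in(('roll',.016),('roll_center',.036),('tongs_jaw',.162)):
    for d in r.spot_point(l,c)[:1]: print(l,c,d['confidence'],at(q,d['location'],z))
  for d in r.spot_in('roll',c)[:1]: x=d['rect']; print(d,at(q,((x[1]+x[3])/2,(x[0]+x[2])/2),.037))
E
```

```text
clock: 24.95
tool_pos: [0.3896, 0.2965, 0.1223]
eef_rot: [0.028, 1.0, -0.001, -0.0]
contact_force: [-0.3, 0.7, -2.9]
opening: 0.606
pos [0.3898 0.2962 0.1224] yaw -3.2336642719007873 tilt [-0.0005 -0.0017 -1.    ] F [-0.2615 -0.3187 -1.6834] op 54.001119338882994 t 25.05
-> twist -0.066 shift [0.059 0.031 3.06 ]
[-0.0089  0.0032 -0.0154] exp jaw pt [0.5141 0.2792 0.1224]
roll scene 0.5 [0.5721 0.2867 0.016 ]
roll_center scene 0.56 [0.5706 0.2856 0.036 ]
tongs_jaw scene 0.64 [0.5153 0.2744 0.162 ]
{'rect': [261.2, 276.7, 279.0, 297.4], 'confidence': 0.59} [0.5605 0.2888 0.037 ]
roll top 0.48 [0.5738 0.278  0.016 ]
```

```bash
python3 -m jog '[{"translation":[0.2,0,0],"twist":0,"claw":61},{"translation":[0.3,0.03,0.2],"twist":-0.06,"claw":61},{"translation":[0,0,0.4],"twist":0,"claw":61},{"translation":[0,0,0.4],"twist":0,"claw":61},{"translation":[0,0,0.4],"twist":0,"claw":61},{"translation":[0,0,0.4],"twist":0,"claw":61},{"translation":[0,0,0.4],"twist":0,"claw":61},{"translation":[0,0,0.4],"twist":0,"claw":61},{"translation":[0,0,0.3],"twist":0,"claw":61},{"translation":[0,0,0.1],"twist":0,"claw":61},{"translation":[0,0,0.05],"twist":0,"claw":61},{"translation":[0,0,0],"twist":0,"claw":61},{"translation":[0,0,0],"twist":0,"claw":61}]'; python3 - <<'E'
from h import *
s=r.snapshot('scene');t=r.snapshot('top')
P=np.array(r.get_state()['tool_pos']);M=R.from_quat(r.get_state()['eef_rot']).as_matrix()
go((.4424,.2947,0),-2.84); print(r.get_state()['moment'],'exp jaw pt',P-.125*M[:,0]-.01*M[:,1])
for c,q in(('scene',s),('top',t)):
  for l,z in(('roll',.016),('roll_center',.036),('tongs_jaw',.041)):
    for d in r.spot_point(l,c)[:1]: print(l,c,d['confidence'],at(q,d['location'],z))
  for d in r.spot_in('roll',c)[:1]: x=d['rect']; print(d,at(q,((x[1]+x[3])/2,(x[0]+x[2])/2),.037))
# roll by colour
  v,u=map(int,proj(q,(.566,.288,.037))); w=q['img'][v-16:v+17,u-16:u+17]; h=cv2.cvtColor(w,cv2.COLOR_RGB2HSV)
  m=((h[...,1]>95)&(h[...,2]>90)).astype(np.uint8); n,l,st,ce=cv2.connectedComponentsWithStats(m); k=1+st[1:,4].argmax(); print(c,'col',st[k],at(q,(ce[k][1]+v-16,ce[k][0]+u-16),.037))
E
```

```text
clock: 26.53
tool_pos: [0.3701, 0.3008, 0.0011]
eef_rot: [0.024, 1.0, 0.0, 0.0]
contact_force: [-0.9, 0.5, -1.9]
opening: 0.611
pos [0.3703 0.3008 0.0012] yaw -2.778385469435558 tilt [ 0.0009  0.0011 -1.    ] F [-0.452  -0.4525 -2.4441] op 53.40127807818671 t 26.6333
-> twist 0.01 shift [-1.807 -0.063  0.033]
[0.0136 0.069  0.0015] exp jaw pt [0.4947 0.2847 0.0013]
roll scene 0.61 [0.5652 0.2851 0.016 ]
roll_center scene 0.75 [0.5758 0.2796 0.036 ]
tongs_jaw scene 0.65 [0.4914 0.2844 0.041 ]
{'rect': [259.9, 276.6, 278.2, 299.0], 'confidence': 0.76} [0.5626 0.292  0.037 ]
scene col [  7   7  18  19 253] [0.5694 0.2881 0.037 ]
top col [  0   0  14  33 284] [0.5865 0.3195 0.037 ]
```

```bash
python3 -m jog '[{"translation":[0,-0.07,0],"twist":0,"claw":61},{"translation":[-0.15,0,0],"twist":0,"claw":61},{"translation":[-0.25,0,0],"twist":0,"claw":61},{"translation":[-0.25,0,0],"twist":0,"claw":61},{"translation":[-0.25,0,0],"twist":0,"claw":61},{"translation":[0,0,0],"twist":0,"claw":61}]'; python3 -m jog '[{"translation":[-0.2,0,0],"twist":0,"claw":61},{"translation":[-0.25,0,0],"twist":0,"claw":61},{"translation":[-0.25,0,0],"twist":0,"claw":61},{"translation":[-0.2,0,0],"twist":0,"claw":61},{"translation":[0,0,0],"twist":0,"claw":61},{"translation":[0,0,0],"twist":0,"claw":61}]'; python3 - <<'E'
from h import *
q=r.snapshot('scene');t=r.snapshot('top')
go((.4424,.2947,0),-2.84);P=np.array(r.get_state()['tool_pos']);M=R.from_quat(r.get_state()['eef_rot']).as_matrix()
print('mid',P-.125*M[:,0],'exp jaw pt',P-.125*M[:,0]-.01*M[:,1])
for c,q in(('scene',q),('top',t)):
  for l,z in(('roll',.016),('roll_center',.036),('tongs_jaw',.041)):
    for d in r.spot_point(l,c)[:1]: print(l,c,d['confidence'],at(q,d['location'],z))
  if c=='top': continue
  v,u=map(int,proj(q,(.566,.288,.037))); w=q['img'][v-16:v+17,u-16:u+17]; h=cv2.cvtColor(w,cv2.COLOR_RGB2HSV)
  m=((h[...,1]>95)&(h[...,2]>90)).astype(np.uint8); n,l,st,ce=cv2.connectedComponentsWithStats(m); k=1+st[1:,4].argmax(); print(c,'col',st[k],at(q,(ce[k][1]+v-16,ce[k][0]+u-16),.037))
E
```

```text
clock: 27.53
tool_pos: [0.4098, 0.2956, 0.0007]
eef_rot: [0.026, 1.0, 0.001, 0.002]
contact_force: [0.6, -0.1, -1.8]
opening: 0.614
clock: 28.03
tool_pos: [0.4423, 0.294, 0.0005]
eef_rot: [0.025, 1.0, 0.0, 0.0]
contact_force: [-0.7, -0.3, -0.9]
opening: 0.608
pos [0.4411 0.2941 0.0004] yaw -2.741063311755219 tilt [-0.0009 -0.0002 -1.    ] F [-0.2685  0.1493 -1.4139] op 54.00955306650816 t 28.1333
-> twist 0.016 shift [-0.033  0.016  0.011]
mid [0.5659 0.2881 0.0003] exp jaw pt [0.5654 0.2782 0.0003]
roll scene 0.61 [0.5623 0.2845 0.016 ]
roll_center scene 0.55 [0.572  0.2911 0.036 ]
tongs_jaw scene 0.88 [0.5732 0.2697 0.041 ]
scene col [  7   7  18  18 244] [0.5695 0.2867 0.037 ]
tongs_jaw top 0.16 [0.5676 0.2855 0.041 ]
```

```bash
python3 -m jog '[{"translation":[0,0,0],"twist":0,"claw":54},{"translation":[0,0,0],"twist":0,"claw":52},{"translation":[0,0,0],"twist":0,"claw":48},{"translation":[0,0,0],"twist":0,"claw":42},{"translation":[0,0,0],"twist":0,"claw":36},{"translation":[0,0,0],"twist":0,"claw":30},{"translation":[0,0,0],"twist":0,"claw":30},{"translation":[0,0,0],"twist":0,"claw":30},{"translation":[0,0,0],"twist":0,"claw":30}]' 35; python3 -m jog '[{"translation":[0,0,0],"twist":0,"claw":30},{"translation":[0,0,0],"twist":0,"claw":30},{"translation":[0,0,0],"twist":0,"claw":30}]'
```

```text
clock: 29.18
tool_pos: [0.4417, 0.2942, 0.0005]
eef_rot: [0.024, 1.0, 0.0, -0.0]
contact_force: [-0.4, 0.3, -2.0]
opening: 0.508
clock: 29.43
tool_pos: [0.4417, 0.2941, 0.0005]
eef_rot: [0.024, 1.0, 0.0, -0.0]
contact_force: [-0.7, -0.1, -2.3]
opening: 0.513
```

```bash
python3 -m jog '[{"translation":[0,0,-0.05],"twist":0,"claw":30},{"translation":[0,0,-0.1],"twist":0,"claw":30},{"translation":[0,0,-0.2],"twist":0,"claw":30},{"translation":[0,0,-0.3],"twist":0,"claw":30},{"translation":[0,0,-0.3],"twist":0,"claw":30},{"translation":[0,0,-0.3],"twist":0,"claw":30},{"translation":[0,0,-0.3],"twist":0,"claw":30},{"translation":[0,0,-0.3],"twist":0,"claw":30},{"translation":[0,0,-0.3],"twist":0,"claw":30},{"translation":[0,0,-0.3],"twist":0,"claw":30},{"translation":[0,0,-0.3],"twist":0,"claw":30},{"translation":[0,0,-0.3],"twist":0,"claw":30},{"translation":[0,0,-0.3],"twist":0,"claw":30},{"translation":[0,0,-0.3],"twist":0,"claw":30},{"translation":[0,0,-0.3],"twist":0,"claw":30},{"translation":[0,0,-0.3],"twist":0,"claw":30},{"translation":[0,0,-0.2],"twist":0,"claw":30},{"translation":[0,0,-0.1],"twist":0,"claw":30},{"translation":[0,0,0],"twist":0,"claw":30},{"translation":[0,0,0],"twist":0,"claw":30}]'; python3 - <<'E'
from h import *
q=r.snapshot('scene');t=r.snapshot('top'); save(q,'fin.png')
go((.4424,.2947,0),-2.84);P=np.array(r.get_state()['tool_pos']);M=R.from_quat(r.get_state()['eef_rot']).as_matrix();print(r.get_state()['moment'])
J=P-.125*M[:,0]; rl=[J[0],J[1],.036+P[2]]
for c,q in(('scene',q),('top',t)):
  print(c,'expected roll px if held',proj(q,rl),'if left',proj(q,(.567,.288,.036)))
  for l in('roll_center','roll','tongs_jaw','cover_grip','finger_roll_0','timer'):
    for d in r.spot_point(l,c)[:2]: print(l,c,d)
E
```

```text
clock: 31.1
tool_pos: [0.4416, 0.2939, 0.1824]
eef_rot: [0.024, 1.0, -0.0, -0.0]
contact_force: [0.0, -0.5, -2.4]
opening: 0.509
pos [0.4413 0.2937 0.1819] yaw -2.768037550276723 tilt [-0.0011 -0.0009 -1.    ] F [ 0.1481  0.6666 -1.9613] op 44.914224165793236 t 31.2
-> twist 0.012 shift [-0.03   0.03   4.548]
[0.0334 0.0898 0.0475]
scene expected roll px if held (np.float64(256.6958799325938), np.float64(265.4542211904336)) if left (np.float64(286.3415636883456), np.float64(268.08811932416234))
roll_center scene {'location': [258.9, 276.6], 'confidence': 0.65}
roll_center scene {'location': [255.3, 265.2], 'confidence': 0.56}
roll scene {'location': [258.1, 267.1], 'confidence': 0.78}
tongs_jaw scene {'location': [250.8, 269.8], 'confidence': 0.69}
finger_roll_0 scene {'location': [249.9, 269.1], 'confidence': 0.5}
timer scene {'location': [236.1, 352.7], 'confidence': 0.92}
top expected roll px if held (np.float64(231.35359127192902), np.float64(262.66218943432824)) if left (np.float64(250.78920804323707), np.float64(269.33434325161596))
cover_grip top {'location': [242.7, 329.0], 'confidence': 0.81}
cover_grip top {'location': [159.1, 393.1], 'confidence': 0.69}
finger_roll_0 top {'location': [321.4, 248.4], 'confidence': 0.41}
timer top {'location': [263.0, 369.8], 'confidence': 0.62}
```

```bash
python3 -c "
from plant import r
print(r.finish_job())"
```

```text
the job is handed in; nothing more can be done
None
```

I opened the cover, picked up the tongs, closed them on the roll and lifted it. I handed the job in at about 31 s with the arm still holding the roll up.

**Last checks**
- **Roll:** its underside is about 0.20 m above the worktop, worked out from the lift. The networks find it in the scene camera within 2 px of where a held roll should be, about 30 px from where it lay. The top camera did not report it.
- **Grip:** the gripper is steady at 45 mm, the value expected with a 52 mm roll in the jaws. It was commanded to close further and stayed there.
- **Cover:** I pushed it until it stopped moving and the force rose to 11 N. The top camera still finds the pull in that place.
- **Other things:** I did no full check at the end. The timer is where it was, but the finger-roll detections were unreliable, and I had no picture views left to look.

**What went wrong**
- **Height offset:** the fingertips turned out to be about 36 mm higher than the reported tool position. The first attempts on the pull passed over its top without moving it. I then corrected for this.
- **Hard press:** finding that offset, I pressed the closed fingertips on the pull with up to about 87 N. That is below the 120 N wrist limit. It is above the 40 N limit for the arm and gripper body, but the readings point to contact at the fingertips only.

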